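Clear the jammed screwdriving fixture and refit its clamp plate

TASK

Some terminals are stuck in the slots of the screwdriving fixture: with the hook pick, drag every one of them out of its slot, and put them all in the black scrap tray. Refit the round clamp plate over the fixture's three studs, sitting flat and fully down, and lay the hook pick back on its rubber mat. Once the plate is on, press the reset button; leave the other things on the bench where they are.

Things in the scene. Friction and masses are not known exactly. Their poses are not given: they have to be found in the camera images.
- fixture: fixed red-brown phenolic screwdriving fixture (184 wide in y) on a 12 mm thick aluminium carrier. Origin: on the bench under the centre of its three-stud circle; +x points from the slot mouths into the slots, z up. Four straight slots run along x at y = -69, -23, 23, 69, each 14 wide, 11.5 high, floor at z 36, mouth (open end) at x = -68, closed end at x = 50
- ledge (a point): fixture: middle of the bare ledge in front of the four slot mouths, axes as the fixture's. The ledge is level with the slot floors (z 36) and runs from the mouths 55 mm outwards (fixture x = -68 to -123, y = -92 to 92), then drops to the 12 mm high carrier, which ends 6 mm farther out
- seat (a point): fixture: centre of the stud circle at z 50.5, the top of the keeper strips, where the plate rests; axes as the fixture's. The strips roof the slots but for a 9 wide slit along the middle of each, from mouth to end: a terminal cannot be lifted out, only drawn out of the mouth. 7 mm round-topped studs at x, y = (-53, 0), (26.5, 46), (26.5, -46) rise 20 above this level
- terminal1_mid (a point): plain steel terminal that may be stuck in the fixture's slot at y = -69: block 28 long (its x, along the slot) x 12 wide x 10 high, 26 g, slides freely along the slot; this point is its centre, 5 above its underside. None when absent from the start
- terminal2_mid (a point): plain steel terminal that may be stuck in the fixture's slot at y = -23: block 28 long (its x, along the slot) x 12 wide x 10 high, 26 g, slides freely along the slot; this point is its centre, 5 above its underside. None when absent from the start
- terminal3_mid (a point): plain steel terminal that may be stuck in the fixture's slot at y = 23: block 28 long (its x, along the slot) x 12 wide x 10 high, 26 g, slides freely along the slot; this point is its centre, 5 above its underside. None when absent from the start
- terminal4_mid (a point): plain steel terminal that may be stuck in the fixture's slot at y = 69: block 28 long (its x, along the slot) x 12 wide x 10 high, 26 g, slides freely along the slot; this point is its centre, 5 above its underside. None when absent from the start
- pick_mid (a point): hook pick: centre of its handle, which is black and grey, 90 long (x) x 32 wide (y) x 22 high (z); about 60 g. +x points along the shank to the hook. It starts flat on the mat on the handle's underside, hook down, and lies steady so
- pick_tip (a point): hook pick: lower end of the hook, 165 ahead (+x) of pick_mid and 10 below it, 1 above the level of the handle's underside; axes as pick_mid. The 5 mm round steel shank runs straight along x from the handle's front, 7 above the level of pick_mid, and at the end turns straight down in this 4 mm round hook
- mat: thin grey-green rubber tool mat fixed to the bench, 240 long (its x) x 90 wide (its y) x 3 thick; origin under its centre
- plate_grip (a point): round aluminium clamp plate, 136 across, 8 thick, about 0.3 kg, lying flat at any turn, with a red-brown bar grip 60 long (x) x 16 wide (y) x 28 high on top. This point: centre of the bar grip, on the plate's axis, 22 above its underside; z up. Three 10 mm holes at plate x, y = (-53, 0), (26.5, 46), (26.5, -46), so it fits the studs in any of three turns
- tray: fixed black scrap tray, outside 100 (x) x 120 (y) x 28 high, walls and floor 4 thick; origin under its centre on the bench
- reset_top (a point): small fixed grey control box, 60 x 60 x 40 high, with one white round reset button on top: middle of the button's top face
- reset (a joint): reset button's travel in m: 0 out, 0.006 fully in (takes 5 N); it springs back. Pressed in means more than 0.004
- pendant: bystander: grey teach pendant with keys; not part of the job
- locker: bystander: small white bottle with a cap; not part of the job
- cup: bystander: small steel cup; not part of the job
- driver: bystander: screwdriver; not part of the job
- bar: bystander: spare clamp bar, 180 x 18 x 12; not part of the job
- jar: bystander: low white jar with a steel lid; not part of the job
- brush: bystander: bench brush; not part of the job
Not all that is in view belongs to the job. What is shaped like the part that bears reset_top but blue or green is not meant.

How it is judged:
By the outcome, as a careful person would: the job done as asked, in the order asked, and still so for the second after the job is handed in, with the robot touching nothing.
Of terminal1, terminal2, terminal3, terminal4 only 2 to 4 are there at a start; the rules pass over those that are not, and their reading is None.
At some moment in a run one of plate, pick may be knocked a few centimetres aside while the robot is not near it.
It also fails if it takes over 210 s, if anything falls off the work surface, if the arm or the gripper's body presses on something with over 40 N, if the wrist force passes 120 N, or if a joint passes its speed limit or range.

ROBOT

A 6-joint arm with a two-finger parallel gripper is mounted at the origin on the work surface. World frame = base frame: x ahead of the robot, y to its left, z up, the work surface at z = 0. Lengths are in m, angles in rad, forces in N, time in s.
With the tool pointing down it reaches from about 0.35 to 1 m from the base axis. Payload 7.1 kg.
Tool frame: the origin (TCP) lies between the finger pads; the fingertips stand 22 mm ahead of it and the grasp point (between the pads) lies 3 mm ahead of it; z points along the fingers, y is the line along which they close (so a half turn about z gives the same grasp; the last joint's range is limited). The gripper opens to 85 mm and grips with 20 to 120 N. Pads are 22 mm wide; open, the fingers measure 114 mm over their backs; the gripper's body (76 mm by 85 mm) begins 54 mm behind the grasp point. The pads swing forward as they close: fully open they stand 13 mm farther back than shut.
Start: joints at [-1.221, 0.423, 1.63, -0, 1.089, -0.019], TCP at [0.225, -0.583, 0.253] pointing down, gripper open.
Joint ranges: [-3, 3], [-0.9, 2.11], [0.09, 2.58], [-1.31, 4.45], [0.11, 2.69], [-2.54, 2.54]. Speed limits (rad/s): [2.39, 2.39, 3.01, 3.14, 3.14, 3.14].

INTERFACE

Orientations are given as a rotation vector (axis times angle).
In Python, from rig import manip gives the robot as it stands. The module is installed in compiled form; this text tells all that it offers. Calls block until the motion is done:
- manip.move_to(position, orientation): joint-space move of the TCP to a pose.
- manip.servo_line(position, orientation=None, rate=0.15): straight line of the TCP; orientation=None keeps the orientation; rate is the mean speed in m/s.
- manip.set_joints(angles): joint-space move.
- manip.command_gripper(opening, f_grip=None): finger opening in m; f_grip is the grip in N (None keeps the last); returns when the fingers have stopped.
- manip.hold(seconds).
- manip.solve_ik(position, orientation): joint angles nearest the present ones, or None.
- manip.camera(name): name is "side" or "top"; returns a dict with "image" (480x640x3 uint8, red, green, blue), "fx", "fy", "cx", "cy" (pixels), "cam_to_world" (4x4, takes a point from camera to world coordinates). Camera axes: x right, y down, z forward; pixel columns grow to the right and rows downward; lengths in m; the calibration is good to about 2 mm. A picture is of the moment at which its call begins. There is no depth.
A pose or a line that the arm cannot do raises manip.IKError and nothing moves.
- manip.sign_off(): hands the job in; it is judged then, once.
Readings, each from a call of its own:
- manip.get_time(): time.
- manip.get_joint_positions(): joint angles.
- manip.get_joint_vel(): joint speeds.
- manip.get_tau(): joint torques, N m.
- manip.get_position(): TCP position.
- manip.get_ee_rot(): TCP orientation.
- manip.get_contact_force(): force on the tool from outside, world axes, zero at the start.
- manip.get_torque(): the same for the moment, N m.
- manip.get_width(): finger opening in m.
- manip.get_grip_force(): force on a finger pad.
Only numpy, scipy, OpenCV 4.12 (cv2) and the standard library are available. Lean on these libraries where they do the work, as an engineer would, in place of code of your own. Each camera call takes 0.05 s, during which the arm holds its last target. There are 200 camera calls.

## Working session

There is one attempt and no reset: what is moved stays moved. The work goes in short steps, each a Python script; the robot and the scene stay as the last script left them, time stands still between calls to the robot, and variables do not carry over. Pictures are saved under pics/ and viewed, at most 14 in all, crops included, and the job is handed in when it is done.

```bash
mkdir -p pics
python3 - <<'E'
from rig import manip
import cv2,numpy as np,pickle
for n in("top","side"):
    c=manip.camera(n);pickle.dump(c,open(f"pics/{n}0.pkl","wb"))
    cv2.imwrite(f"pics/{n}0.png",c["image"][:,:,::-1])
    print(n,c["fx"],c["fy"],c["cx"],c["cy"]);print(np.round(c["cam_to_world"],4))
print(manip.get_time())
E
```

```text
top 440.1551741637214 440.1551741637214 319.01248696627715 236.58211245327095
[[ 0.0181 -0.9849  0.1724  0.3254]
 [-0.9998 -0.0193 -0.0055  0.0778]
 [ 0.0087 -0.1722 -0.985   1.1035]
 [ 0.      0.      0.      1.    ]]
side 476.11792826373255 476.11792826373255 325.9030670982575 241.86228236650027
[[ 0.998  -0.0362  0.0511  0.4265]
 [-0.0607 -0.7607  0.6463 -0.6941]
 [ 0.0155 -0.6481 -0.7614  0.9935]
 [ 0.      0.      0.      1.    ]]
0.1
```

View pics/top0.png

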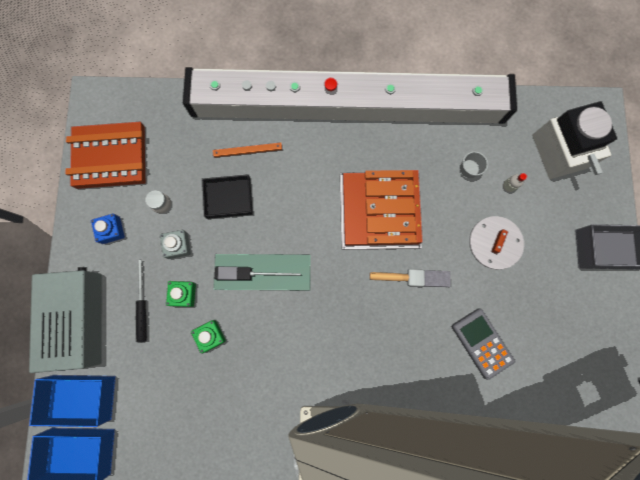

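View pics/side0.png

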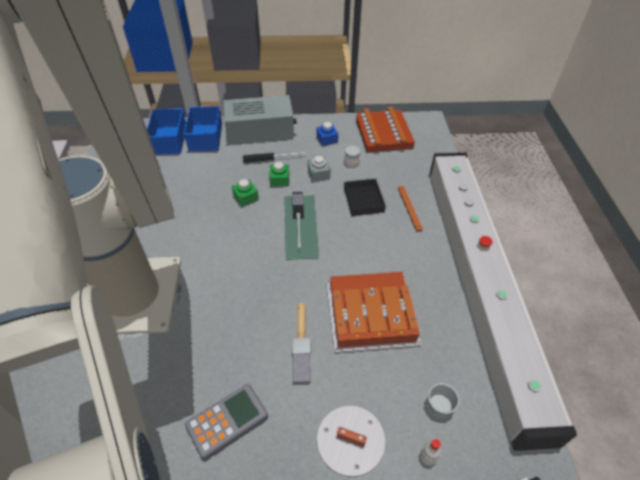

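The top view shows the fixture at (382,210) with its slot mouths to the left (world +y), the tray at (228,196), the pick on its mat at (262,272) and the plate at (497,242). There are four button boxes: blue (107,228), green (180,293), green (208,336) and grey (174,243). The grey one is the reset, because blue and green are excluded. I'll check with an enlarged crop.

Run:
```python
import cv2,numpy as np
t=cv2.imread("pics/top0.png");s=cv2.imread("pics/side0.png")
f=lambda im,x0,x1,y0,y1:cv2.resize(im[y0:y1,x0:x1],(400,300),interpolation=cv2.INTER_CUBIC)
cv2.imwrite("pics/c1.png",np.vstack([np.hstack([f(t,330,438,167,248),f(s,322,426,270,348)]),np.hstack([f(t,205,317,236,320),f(t,90,222,210,309)])]))
```

```text
(no output)
```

View pics/c1.png

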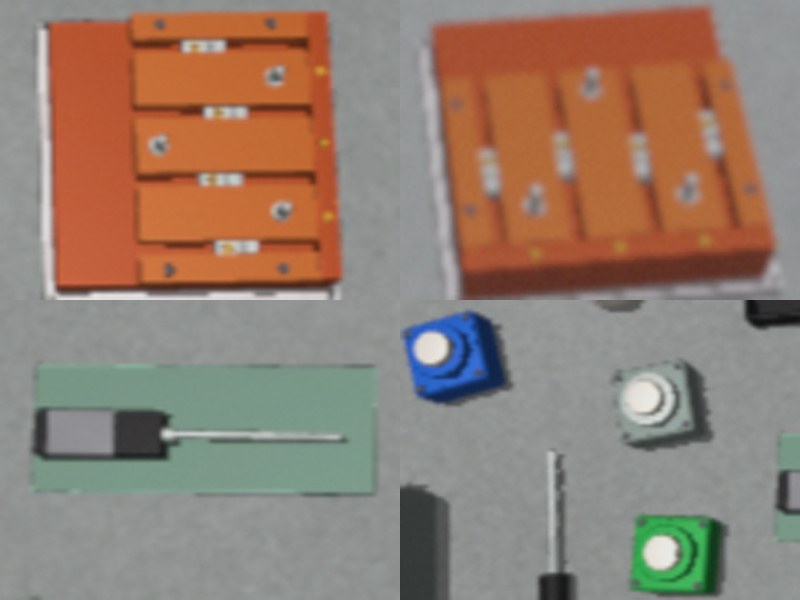

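All four terminals are in their slots (white patches in the slits), and the grey box at about (174,243) has the white button. Next I'll measure everything.

```bash
cat > h.py <<'E'
import numpy as np,cv2,pickle
from scipy.spatial.transform import Rotation as R
def ray(c,u,v):
    M=c["cam_to_world"];d=M[:3,:3]@np.array([(u-c["cx"])/c["fx"],(v-c["cy"])/c["fy"],1]);return M[:3,3],d
def onz(c,p,z):
    o,d=ray(c,*p);return (o+d*(z-o[2])/d[2])[:2]
def tri(c1,p1,c2,p2):
    A=np.zeros((3,3));b=np.zeros(3);L=[]
    for c,p in((c1,p1),(c2,p2)):
        o,d=ray(c,*p);d=d/np.linalg.norm(d);P=np.eye(3)-np.outer(d,d);A+=P;b+=P@o;L.append((o,P))
    x=np.linalg.solve(A,b);return x,max(np.linalg.norm(P@(x-o)) for o,P in L)
def proj(c,x):
    q=np.linalg.inv(c["cam_to_world"])@np.append(x,1);return np.array([c["fx"]*q[0]/q[2]+c["cx"],c["fy"]*q[1]/q[2]+c["cy"]])
def blobs(m,off=(0,0),amin=4):
    n,l,s,ce=cv2.connectedComponentsWithStats(m.astype(np.uint8));return [(tuple(np.round(ce[i]+off,1)),s[i,4],tuple(s[i,:4]+np.array([*off,0,0]))) for i in range(1,n) if s[i,4]>=amin]
def hsv(c): return cv2.cvtColor(c["image"],cv2.COLOR_RGB2HSV).astype(int)
def down(a): # tool down, tool x axis at world angle a, closing axis y at a-90deg
    c,s=np.cos(a),np.sin(a);return R.from_matrix(np.array([[c,s,0],[s,-c,0],[0,0,-1]])).as_rotvec()
E
python3 - <<'E'
from h import *
T=pickle.load(open("pics/top0.pkl","rb"));S=pickle.load(open("pics/side0.pkl","rb"))
for n,c,(x0,x1,y0,y1) in(("T",T,(330,438,160,255)),("S",S,(322,430,265,355))):
    h=hsv(c)[y0:y1,x0:x1]
    print(n,"fix lowsat");
    hull=np.zeros(h.shape[:2],np.uint8);o=((h[...,0]<16)&(h[...,1]>140)).astype(np.uint8)
    k=max(cv2.findContours(o,0,2)[0],key=cv2.contourArea);cv2.drawContours(hull,[cv2.convexHull(k)],-1,1,-1);hull=cv2.erode(hull,np.ones((5,5)))
    for b in blobs((h[...,1]<110)&(hull>0),(x0,y0)):print(b)
    print("outline",cv2.minAreaRect(k),[tuple(p[0]+[x0,y0]) for p in cv2.approxPolyDP(cv2.convexHull(k),3,True)])
h=hsv(T)
g=(h[...,0]>60)&(h[...,0]<90)&(h[...,1]>50)&(h[...,1]<130);g[:235]=0;g[310:]=0;g[:,:205]=0;g[:,320:]=0
k=cv2.convexHull(np.vstack([c for c in cv2.findContours(g.astype(np.uint8),0,2)[0] if cv2.contourArea(c)>20]))
r=cv2.minAreaRect(k);print("mat",[np.round(onz(T,p,.003),4) for p in cv2.boxPoints(r)],np.round(onz(T,r[0],.003),4))
E
```

```text
T fix lowsat
((np.float64(402.5), np.float64(172.5)), np.int32(4), (np.int64(402), np.int64(172), np.int64(2), np.int64(2)))
((np.float64(384.6), np.float64(178.9)), np.int32(37), (np.int64(378), np.int64(178), np.int64(14), np.int64(3)))
((np.float64(403.8), np.float64(187.0)), np.int32(23), (np.int64(401), np.int64(185), np.int64(6), np.int64(5)))
((np.float64(385.8), np.float64(196.6)), np.int32(13), (np.int64(384), np.int64(195), np.int64(4), np.int64(4)))
((np.float64(392.6), np.float64(196.6)), np.int32(29), (np.int64(389), np.int64(195), np.int64(8), np.int64(4)))
((np.float64(372.3), np.float64(205.7)), np.int32(25), (np.int64(370), np.int64(203), np.int64(6), np.int64(6)))
((np.float64(391.7), np.float64(214.8)), np.int32(27), (np.int64(388), np.int64(213), np.int64(8), np.int64(4)))
((np.float64(384.5), np.float64(215.0)), np.int32(12), (np.int64(383), np.int64(214), np.int64(4), np.int64(3)))
((np.float64(405.5), np.float64(223.4)), np.int32(26), (np.int64(403), np.int64(221), np.int64(6), np.int64(6)))
((np.float64(393.4), np.float64(233.3)), np.int32(41), (np.int64(387),
[... 1002 characters left out ...]
64(314.5)), np.int32(63), (np.int64(342), np.int64(308), np.int64(7), np.int64(14)))
((np.float64(396.6), np.float64(318.8)), np.int32(40), (np.int64(393), np.int64(315), np.int64(7), np.int64(8)))
((np.float64(356.5), np.float64(321.9)), np.int32(39), (np.int64(354), np.int64(318), np.int64(6), np.int64(8)))
outline ((52.572418212890625, 43.36896896362305), (69.59211730957031, 82.63025665283203), 85.2363510131836) [(np.int64(401), np.int64(273)), (np.int64(418), np.int64(332)), (np.int64(415), np.int64(339)), (np.int64(340), np.int64(345)), (np.int64(331), np.int64(278))]
mat [array([0.4684, 0.33  ]), array([0.4729, 0.0962]), array([0.3852, 0.0942]), array([0.3809, 0.3249])] [0.4266 0.2114]
```

Run:
```python
import cv2,numpy as np
t=cv2.imread("pics/top0.png");s=cv2.imread("pics/side0.png")
f=lambda im,x0,x1,y0,y1:cv2.resize(im[y0:y1,x0:x1],(400,300),interpolation=cv2.INTER_CUBIC)
cv2.imwrite("pics/c2.png",np.vstack([np.hstack([f(t,190,270,165,225),f(s,280,340,190,235)]),np.hstack([f(t,457,537,212,272),f(s,300,404,400,478)])]))
```

```text
(no output)
```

View pics/c2.png

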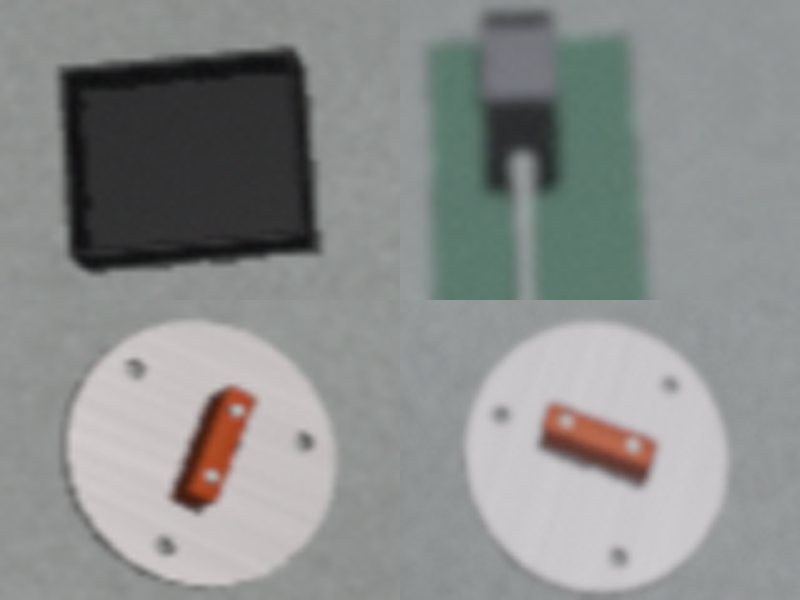

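The crops show the empty black tray, the pick's handle and the plate. The plate has three dark holes and a red grip with white screw heads. Now I'll fit the fixture and get the pick, plate, tray and button.

```bash
cat > meas.py <<'E'
from h import *
from scipy.optimize import least_squares
def fixture(T,S):
    st=[[-53,0],[26.5,46],[26.5,-46]]
    # fixture +y is world +x if +x is world -y
    tp=[(372.3,205.7),(403.8,187.0),(405.5,223.4)];sp=[(371.3,291.4),(396.6,318.8),(356.5,321.9)]
    W=[tri(T,a,S,b) for a,b in zip(tp,sp)];print("studs",[(np.round(w,4),round(e,4)) for w,e in W])
    tt=[(384.6,178.9),(390.5,196.6),(389.5,214.8),(393.4,233.3)];ss=[(402.6,304.6),(384.3,310.8),(364.2,310.2),(345,314.5)] # y=69,23,-23,-69
    V=[tri(T,a,S,b) for a,b in zip(tt,ss)];print("term",[(np.round(w,4),round(e,4)) for w,e in V])
    ys=[.069,.023,-.023,-.069]
    def f(p):
        c,s=np.cos(p[2]),np.sin(p[2]);M=np.array([[c,s],[-s,c]])
        r=[M@(w[:2]-p[:2])-np.array(q)/1e3 for (w,_),q in zip(W,st)]
        return np.concatenate(r+[[ (M@(v[0][:2]-p[:2]))[1]-y] for v,y in zip(V,ys)])
    q=least_squares(f,[.55,-.05,-np.pi/2]);print("fix",np.round(q.x,4),"res mm",np.round(q.fun*1e3,1))
    c,s=np.cos(q.x[2]),np.sin(q.x[2]);M=np.array([[c,s],[-s,c]])
    print("term fix xy",[np.round(M@(v[0][:2]-q.x[:2]),4) for v in V]);return q.x
def plate(T,S):
    r=[]
    for c in(T,S):
        h=hsv(c);m=((h[...,1]<30)&(h[...,2]>170)).astype(np.uint8)
        ks=[k for k in cv2.findContours(m,0,2)[0] if 1200<cv2.contourArea(k)<6000]
        ks=[k for k in ks if cv2.contourArea(k)/(cv2.minEnclosingCircle(k)[1]**2*np.pi)>.7]
        hull=cv2.convexHull(ks[0]);e=cv2.fitEllipse(hull);g=np.zeros(m.shape,np.uint8);cv2.drawContours(g,[hull],-1,1,-1);g=cv2.erode(g,np.ones((7,7)))
        red=blobs((g>0)&((h[...,0]<12)|(h[...,0]>172))&(h[...,1]>90),amin=20)
        dark=blobs((g>0)&(h[...,2]<150)&(h[...,1]<70),amin=3)
        print("ellipse ctr->",e[0],np.round(onz(c,e[0],.008),4),"red",[b[:2] for b in red]);print(" dark",[(b[0],b[1],np.round(onz(c,b[0],.007),4)) for b in dark])
def pick(T,S):
    h=hsv(T);m=(h[...,1]<45);m[:240]=0;m[296:]=0;m[:,:210]=0;m[:,306:]=0
    print("pick top",[(b[0],b[1],b[2]) for b in blobs(m,amin=10)])
    for c,n in((T,"T"),(S,"S")):
        h=hsv(c)
def white(c,x0,x1,y0,y1,v=190):
    h=hsv(c)[y0:y1,x0:x1];return [b[:2] for b in blobs((h[...,1]<40)&(h[...,2]>v),(x0,y0))]
E
python3 - <<'E'
from meas import *
T=pickle.load(open("pics/top0.pkl","rb"));S=pickle.load(open("pics/side0.pkl","rb"))
fixture(T,S);plate(T,S);pick(T,S)
print(white(T,158,192,228,260),white(S,305,333,150,185))
h=hsv(T)[165:225,190:270];m=(h[...,2]<80).astype(np.uint8);k=max(cv2.findContours(m,0,2)[0],key=cv2.contourArea)
r=cv2.minAreaRect(k);print("tray",[np.round(onz(T,p+[190,165],.02),3) for p in cv2.boxPoints(r)],np.round(onz(T,np.array(r[0])+[190,165],.028),4))
E
```

```text
studs [(array([ 0.5883, -0.0572,  0.0548]), np.float64(0.0)), (array([ 0.637 , -0.1352,  0.055 ]), np.float64(0.0003)), (array([ 0.5451, -0.1382,  0.0544]), np.float64(0.0006))]
term [(array([ 0.6605, -0.0899,  0.0425]), np.float64(0.0006)), (array([ 0.615 , -0.1044,  0.0419]), np.float64(0.0008)), (array([ 0.568 , -0.1012,  0.0434]), np.float64(0.0009)), (array([ 0.5219, -0.1104,  0.043 ]), np.float64(0.0008))]
fix [ 0.591  -0.1102 -1.5407] res mm [-0.  -1.1 -0.1 -0.7  0.1 -0.7  1.1  1.2  0.3  0. ]
term fix xy [array([-0.0182,  0.0701]), array([-0.0051,  0.0242]), array([-0.0097, -0.0227]), array([-0.0019, -0.069 ])]
ellipse ctr-> (496.9683837890625, 242.17562866210938) [ 0.5116 -0.3787] red [((np.float64(499.2), np.float64(241.2)), np.int32(173))]
 dark [((np.float64(484.0), np.float64(225.0)), np.int32(7), array([ 0.5555, -0.3482])), ((np.float64(498.2), np.float64(232.5)), np.int32(6), array([ 0.5367, -0.3835])), ((np.float64(495.5), np.float64(238.5)), np.int32(4), array([ 0.5211, -0.3759])), ((np.float64(517.7), np.float64(240.0)), np.int32(7), array([ 0.5184, -0.4322])), ((np.
[... 367 characters left out ...]
90332031) [ 0.5108 -0.382 ] red [((np.float64(351.0), np.float64(436.7)), np.int32(240))]
 dark [((np.float64(326.0), np.float64(429.2)), np.int32(4), array([ 0.4625, -0.3573])), ((np.float64(349.5), np.float64(442.3)), np.int32(67), array([ 0.508 , -0.3857])), ((np.float64(356.5), np.float64(466.0)), np.int32(6), array([ 0.5174, -0.4309]))]
pick top [((np.float64(251.3), np.float64(264.0)), np.int32(2891), (np.int64(210), np.int64(240), np.int64(96), np.int64(56)))]
[((np.float64(170.7), np.float64(242.3)), np.int32(162))] [((np.float64(318.5), np.float64(158.4)), np.int32(22))]
tray [array([0.66 , 0.377]), array([0.674, 0.251]), array([0.568, 0.237]), array([0.554, 0.361])] [0.6112 0.3048]
```

```bash
cat >> meas.py <<'E'
def pickpose(T):
    h=hsv(T);m=np.zeros((480,640),np.uint8);m[258:290,200:314]=1
    mm=((h[...,1]<45)|(h[...,2]<75))&(m>0)
    mat=cv2.findContours(((h[...,0]>60)&(h[...,0]<90)&(h[...,1]>45)&(m>0)).astype(np.uint8),0,2)[0]
    n,l,s,ce=cv2.connectedComponentsWithStats(mm.astype(np.uint8))
    for i in range(1,n):
        if s[i,4]>10: print(i,s[i],np.round(ce[i],1))
    return l
E
python3 - <<'E'
from meas import *
T=pickle.load(open("pics/top0.pkl","rb"));S=pickle.load(open("pics/side0.pkl","rb"))
pickpose(T)
a=onz(T,(252,273.2),.021);b=onz(T,(301,274.4),.021);print("shank",a,b,np.linalg.norm(a-b),np.degrees(np.arctan2(*(b-a)[::-1])))
print("top face rear/front",onz(T,(216.5,273.1),.025),onz(T,(251,273.2),.025))
print("side shank end/front",onz(S,(298.8,247.5),.021),onz(S,(298.5,213.5),.021))
print("btn top z46",onz(T,(170.7,242.3),.046),onz(S,(318.5,158.4),.046),tri(T,(170.7,242.3),S,(318.5,158.4)))
from rig import manip
print(manip.get_position(),manip.get_ee_rot(),down(0))
for p,a in(((.426,.25,.1),0),((.426,.25,.1),np.pi),((.6,.1,.1),0),((.6,.1,.1),np.pi)):
    print(a,manip.solve_ik(list(p),list(down(a))))
E
```

```text
1 [ 200  258  102   32 1199] [228.8 273.3]
2 [309 258   5  32 137] [311.3 273.6]
shank [0.42024127 0.23485813] [0.41956332 0.11441282] 0.1204472200740646 -90.32249975964152
top face rear/front [0.41849689 0.3210325 ] [0.41984458 0.23672297]
side shank end/front [0.41878388 0.11520952] [0.42092093 0.24001287]
btn top z46 [0.48930335 0.43153434] [0.48786027 0.44724926] (array([0.48660368, 0.42552566, 0.06400988]), np.float64(9.134516279257636e-05))
[ 0.22520032 -0.58250948  0.252599  ] [-3.08693749e+00 -5.75790147e-01  3.75887106e-04] [3.14159265 0.         0.        ]
0 [ 5.06603222e-01  4.81935198e-01  2.00724537e+00 -4.44089210e-16
  6.52412085e-01  2.07739955e+00]
3.141592653589793 [ 5.06603222e-01  4.81935198e-01  2.00724537e+00 -4.44089210e-16
  6.52412085e-01 -1.06419310e+00]
0 [ 1.45583950e-01  6.03079079e-01  1.75134178e+00 -4.44089210e-16
  7.87171793e-01  1.71638028e+00]
3.141592653589793 [ 1.45583950e-01  6.03079079e-01  1.75134178e+00 -4.44089210e-16
  7.87171793e-01 -1.42521238e+00]
```

Run:
```python
from meas import *
from rig import manip
a=np.radians(89.7);o=list(down(a))
manip.command_gripper(.06,60)
manip.move_to([.42,.283,.12],o)
manip.servo_line([.42,.283,.0265],rate=.1)
print(manip.get_contact_force())
manip.command_gripper(.0,60)
print(manip.get_width(),manip.get_grip_force(),manip.get_time())
manip.servo_line([.42,.283,.20],rate=.15)
print(manip.get_width(),manip.get_grip_force(),manip.get_contact_force())
T=manip.camera("top");S=manip.camera("side")
for n,c in(("top1",T),("side1",S)): pickle.dump(c,open(f"pics/{n}.pkl","wb"))
f=lambda c,x0,y0:cv2.resize(c["image"][y0:y0+150,x0:x0+200,::-1],(800,600),interpolation=cv2.INTER_CUBIC)[:, :]
def crop(c,p):
    x,y=int(p[0])-64,int(p[1])-48;print(x,y);return cv2.resize(c["image"][y:y+96,x:x+128,::-1],(400,300),interpolation=cv2.INTER_CUBIC)
p=np.array([.42,.18,.185])
cv2.imwrite("pics/p1.png",np.hstack([crop(T,proj(T,p)),crop(S,proj(S,p))]))
```

```text
[0.3961309  0.54121845 0.33515687]
0.030455488772811422 60.021169781684875 5.0667
0.030649126119978498 59.31990444660187 [-0.80501553  0.04149618 -0.54578579]
203 218
232 137
```

View pics/p1.png

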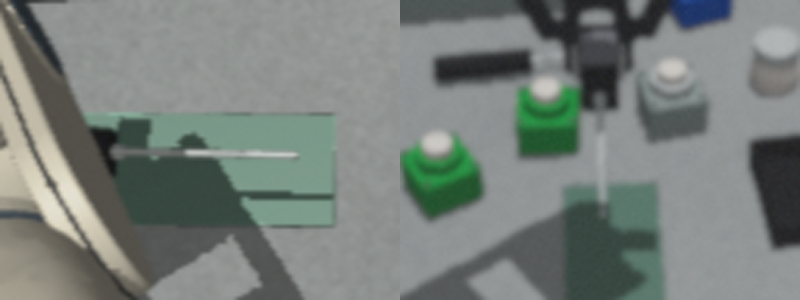

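Run:
```python
from meas import *
T=pickle.load(open("pics/top1.pkl","rb"));S=pickle.load(open("pics/side1.pkl","rb"))
print(onz(T,(298,267.6),.1945),onz(S,(297,205.8),.1775),tri(T,(298,267.6),S,(297,205.8)))
print(proj(T,[.4195,.1148,.1965]),proj(S,[.4195,.1148,.1775]),proj(S,[.4195,.1148,.1945]))
# precise: shank pixels, bright on mat
h=hsv(T)
for x in range(255,306,6):
    col=h[255:280,x];w=np.clip(col[:,2]-0,0,None)*(col[:,1]<50);print(x,[int(i)+255 for i in np.where(w>100)[0]],end=' ')
print()
h=hsv(S)
for y in range(176,214,3): print(y,[int(i) for i in np.where(h[y,285:312,1]<45)[0]+285])
```

```text
[0.41842756 0.1151118 ] [0.41882343 0.11545307] (array([0.41949744, 0.11573183, 0.17737152]), np.float64(0.0006843912478459386))
[298.12748574 266.98584549] [297.28780052 205.9843808 ] [297.07111485 200.93469318]
255 [255, 258, 264, 265, 266, 267] 261 [255, 256, 257, 266, 267] 267 [255, 256, 261, 266, 267] 273 [265, 266, 267, 268, 269] 279 [259, 265, 266, 267, 268, 276, 277, 278] 285 [255, 265, 266, 267, 268, 269, 272, 275, 277, 278] 291 [255, 256, 265, 266, 267, 268, 269, 272, 273, 274, 275, 276, 277] 297 [255, 256, 266, 267, 268, 269, 272, 273, 274, 275, 276] 303 [255, 269, 270, 271, 273, 274, 275, 276] 
176 [289, 290, 291, 292, 293, 294, 295, 296, 297, 298, 299, 300, 301, 302, 303, 304, 305, 306, 307, 308, 309, 310, 311]
179 [289, 290, 291, 292, 293, 294, 295, 296, 297, 298, 299, 300, 301, 302, 303, 304, 305, 306, 307, 308, 309, 310, 311]
182 [289, 290, 291, 292, 293, 294, 295, 296, 297, 298, 299, 300, 301, 302, 303, 304, 305, 306, 307, 308, 309, 310, 311]
185 [289, 290, 291, 292, 293, 294, 295, 296, 297, 298, 299, 300, 301, 302, 303, 304, 305, 306, 307, 308, 309, 310, 311]
188 [285, 286, 287, 288, 289, 290, 291, 292, 293, 294, 295, 296, 297, 298, 299, 300, 301, 302, 303, 304, 305, 306, 307, 308, 309, 310, 311]
191 [285, 286, 287, 288, 289, 290, 291, 292, 293, 294, 295, 296, 297, 298, 299, 300, 301, 302, 303, 304, 305, 306, 307, 308, 309, 310, 311]
194 [285, 286, 287, 288, 289, 290, 291, 292, 293, 294, 295, 296, 297, 298, 299, 300, 301, 302, 303, 304, 305, 306, 307, 308, 309, 310, 311]
197 [285, 294, 295, 296, 297, 298]
200 [295, 296, 297, 298]
203 [295, 296, 297, 298]
206 [285, 295, 296, 297]
209 []
212 []
```

```bash
cat >> meas.py <<'E'
FX=np.array([.591,-.1102,-1.5407])
def fp(x,y):
    c,s=np.cos(FX[2]),np.sin(FX[2]);return FX[:2]+np.array([c*x-s*y,s*x+c*y])
def tcp(x,y,ztip): # TCP pose to bring pick tip to fixture x,y and height
    return [*fp(x-.168,y),ztip+.0225]
OR=list(down(FX[2]+np.pi))
def shot(n,p,hw=48):
    from rig import manip
    out=[]
    for k in("top","side"):
        c=manip.camera(k);pickle.dump(c,open(f"pics/{k}_{n}.pkl","wb"));x,y=(proj(c,p)-[hw,hw*.75]).astype(int);x=max(x,0);y=min(max(y,0),int(480-1.5*hw));print(k,x,y)
        out.append(cv2.resize(c["image"][y:y+int(1.5*hw),x:x+2*hw,::-1],(400,300),interpolation=cv2.INTER_CUBIC))
    cv2.imwrite(f"pics/{n}.png",np.hstack(out))
E
python3 - <<'E'
from meas import *
from rig import manip
p=tcp(.008,.069,.12);print(manip.solve_ik(p,OR));manip.move_to(p,OR)
manip.servo_line(tcp(.008,.069,.058),OR,rate=.1)
print(manip.get_contact_force(),manip.get_time())
shot("a1",[*fp(-.01,.05),.05],40)
E
```

```text
[ 6.07989721e-02  6.00677771e-01  1.62094310e+00 -4.44089210e-16
  9.19971782e-01  3.07026453e-02]
[ 0.54333174 -0.21313401  0.01231713] 8.5083
top 348 155
side 355 276
```

View pics/a1.png

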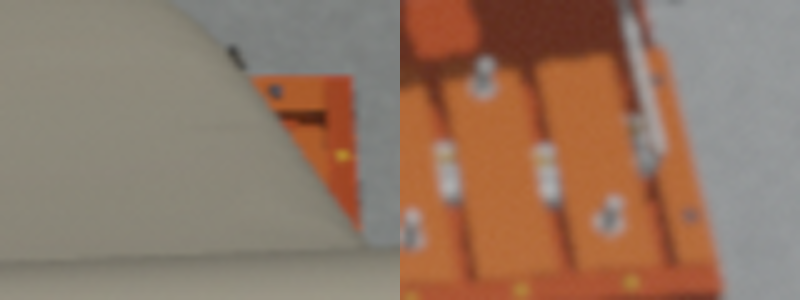

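The top view is blocked by the arm. In the side view the hook tip sits at about (650,165) in the crop, just behind the terminal and over the slit. I'll insert with force checks and then drag.

```bash
cat >> meas.py <<'E'
def drag(x0,y,zin=.041,xend=-.076):
    from rig import manip
    f0=np.array(manip.get_contact_force())
    for z in(.050,.045,zin):
        manip.servo_line(tcp(x0,y,z),OR,rate=.06);f=np.array(manip.get_contact_force())-f0
        if np.linalg.norm(f)>6: print("blocked",z,f);manip.servo_line(tcp(x0,y,.058),OR,rate=.1);return False
    F=[np.round(f,1)]
    for x in np.linspace(x0,xend,5)[1:]:
        manip.servo_line(tcp(x,y,zin),OR,rate=.08);f=np.array(manip.get_contact_force())-f0;F.append(np.round(f,1))
        if np.linalg.norm(f)>15: print("jam",x,F);return False
    print(F);return True
E
python3 - <<'E'
from meas import *
from rig import manip
print(drag(.008,.069))
manip.servo_line(tcp(-.076,.069,.085),OR,rate=.12);print(manip.get_time())
shot("a2",[*fp(-.05,.03),.05],60)
E
```

```text
[array([0.1, 0.5, 0.2]), array([0.7, 0. , 0.7]), array([ 0. ,  0.4, -0.2]), array([-0.1,  0.5, -0.5]), array([-0.4, -0.1, -0.2])]
True
11.575
top 312 148
side 324 247
```

View pics/a2.png

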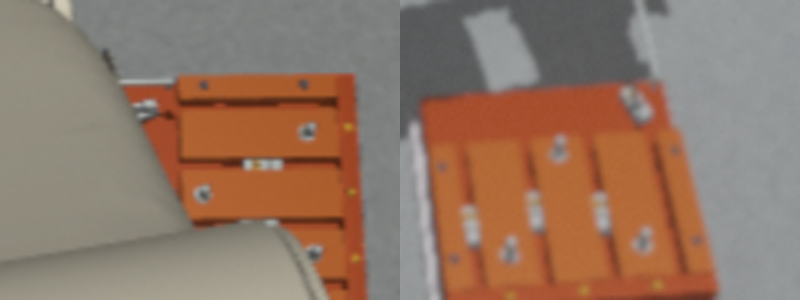

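Terminal 4 is out on the ledge at (635,105) in the side crop, slightly turned. I'll do the other three.

Run:
```python
from meas import *
from rig import manip
for x0,y in((.021,.023),(.016,-.023),(.024,-.069)):
    manip.servo_line(tcp(x0,y,.085),OR,rate=.15)
    manip.servo_line(tcp(x0,y,.056),OR,rate=.1)
    ok=drag(x0,y,xend=-.074);print(y,ok)
    if not ok:break
    manip.servo_line(tcp(-.074,y,.085),OR,rate=.12)
print(manip.get_time(),manip.get_width())
shot("a3",[*fp(-.05,.0),.05],60)
```

```text
[array([-0. ,  0.1, -0.8]), array([ 0.5,  0. , -0.8]), array([-0.1, -0.5, -0.9]), array([-1.3, -0.5, -1.1]), array([ 0.5, -0.6, -0.4])]
0.023 True
[array([ 0.8, -0. , -0.4]), array([ 0.5,  0.3, -0.6]), array([0.3, 0. , 0.3]), array([ 0.7,  0.6, -0.1]), array([ 0.2,  1.4, -0.4])]
-0.023 True
[array([-0.7,  0.6, -1.5]), array([-0.5,  0.2, -1.3]), array([ 0.6, -0. , -1.2]), array([ 0.9,  0.7, -1.5]), array([-1.5,  0.2, -1.5])]
-0.069 True
24.7333 0.030967569651588235
top 313 160
side 311 248
```

View pics/a3.png

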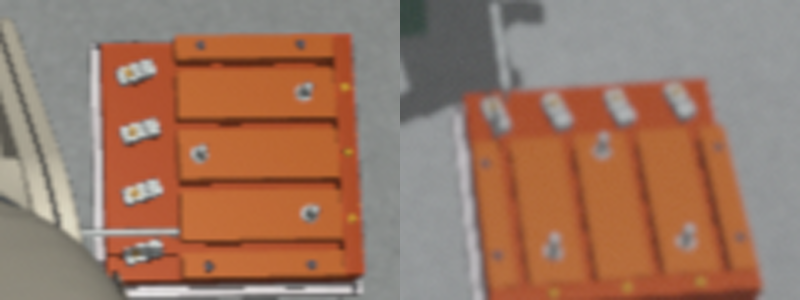

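All four are out on the ledge, at crop rows 70, 130, 190 and 250 in the top view. Next I lay the pick back on the mat and measure the terminals.

```bash
cat > t.py <<'E'
from meas import *
def terms(T,S):
    out=[]
    h=hsv(T);
    poly=np.array([proj(T,[*fp(*q),.045]) for q in((-.072,-.1),(-.072,.1),(-.119,.09),(-.119,-.09))],np.int32)
    m=np.zeros((480,640),np.uint8);cv2.fillPoly(m,[poly],1)
    m=((h[...,1]<150)&(h[...,2]>80)&(m>0)).astype(np.uint8);m=cv2.morphologyEx(m,cv2.MORPH_CLOSE,np.ones((3,3)))
    for k in cv2.findContours(m,0,2)[0]:
        if cv2.contourArea(k)<25: continue
        r=cv2.minAreaRect(k);P=np.array([onz(T,p,.045) for p in cv2.boxPoints(r)])
        e=P[1]-P[0],P[2]-P[1];l=max(e,key=np.linalg.norm);c=onz(T,r[0],.045)
        out.append((c,np.arctan2(l[1],l[0]),sorted(np.linalg.norm(x) for x in e),r[0]))
    return out
E
python3 - <<'E'
from t import *
from rig import manip
o=list(down(np.radians(90)))
manip.servo_line([*manip.get_position()[:2],.14],rate=.2)
manip.move_to([.424,.277,.08],o)
manip.servo_line([.424,.277,.0268],o,rate=.08);print(manip.get_contact_force())
manip.command_gripper(.06)
manip.servo_line([.424,.277,.15],rate=.2)
manip.move_to([.5,.25,.25],o)
T,S=manip.camera("top"),manip.camera("side")
for n,c in(("top",T),("side",S)):pickle.dump(c,open(f"pics/{n}_b.pkl","wb"))
for c,a,e,p in terms(T,S):print(np.round(c,4),np.degrees(a).round(1),np.round(e,4),np.round(p,1))
cv2.imwrite("pics/b.png",np.hstack([cv2.resize(T["image"][160:310,190:430,::-1],(400,250)),cv2.resize(S["image"][180:345,264:440,::-1],(400,375))[:250]]))
cv2.imwrite("pics/b.png",T["image"][150:330,190:510,::-1].repeat(2,0).repeat(2,1))
print(manip.get_time())
E
```

```text
[-2.50018533 -4.70023956 12.02929302]
[ 0.5164 -0.0174] -74.7 [0.0162 0.0328] [355.6 235. ]
[ 0.5614 -0.0161] -70.1 [0.0158 0.0322] [355.2 216.9]
[ 0.6077 -0.0141] -70.0 [0.0169 0.0325] [354.4 198.7]
[ 0.6526 -0.011 ] -69.8 [0.0163 0.0327] [353.2 181.2]
[ 0.682  -0.0102] -85.5 [0.0134 0.0461] [353.  169.9]
28.5583
```

View pics/b.png

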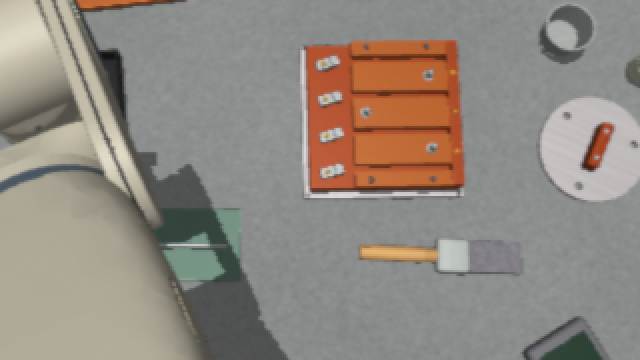

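The pick is back on the mat and the four terminals were measured (the fifth blob is the carrier edge). I'll pick the first one as a test.

```bash
cat >> t.py <<'E'
TR=np.array([.611,.305]);TA=np.radians(96.3)
def fetch(c,ang,off,zg=.060):
    from rig import manip
    o=list(down(ang+np.pi));manip.command_gripper(.03,40)
    manip.move_to([*c,.12],o)
    manip.servo_line([*c,zg],o,rate=.15)
    f0=manip.get_contact_force();manip.command_gripper(0,40);f1=manip.get_contact_force()
    print("grasp",np.round(f0,1),np.round(f1,1),manip.get_width(),manip.get_grip_force())
    manip.servo_line([*c,.14],o,rate=.2)
    if manip.get_width()<.008: print("missed");return False
    L=np.array([np.cos(TA),np.sin(TA)]);N=np.array([-L[1],L[0]]);p=TR+off[0]*L+off[1]*N;o=list(down(TA))
    manip.move_to([*p,.12],o);manip.servo_line([*p,.046],o,rate=.15);print("held",manip.get_width())
    manip.command_gripper(.024);manip.hold(.15);manip.servo_line([*p,.12],o,rate=.2);print(manip.get_time());return True
E
python3 - <<'E'
from t import *
from rig import manip
print(fetch((.6526,-.011),np.radians(-69.8),(-.024,.012)))
T,S=manip.camera("top"),manip.camera("side")
a=cv2.resize(S["image"][170:350,310:550,::-1],(400,300));b=cv2.resize(T["image"][150:270,200:360,::-1],(400,300))
cv2.imwrite("pics/d.png",np.hstack([a,b]))
E
```

```text
grasp [ 0.8 -0.7 -0.6] [-0.5  1.5  2.7] 0.010497262842746985 40.1779568195343
held 0.010513178415000704
34.3333
True
```

View pics/d.png

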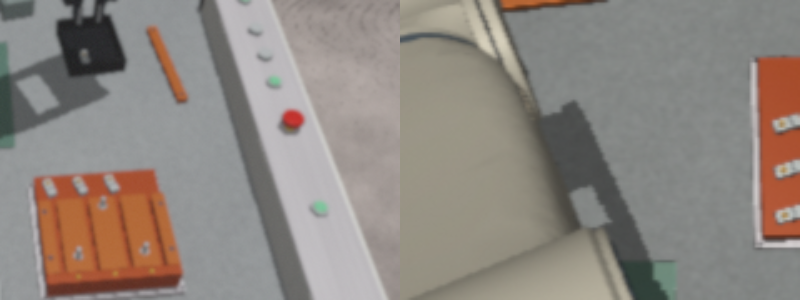

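The first terminal is in the tray at (85,55) in the side crop and three remain on the ledge. I'll fetch those, then look again from a clear pose.

Run:
```python
from t import *
from rig import manip
for c,a,o in(((.6077,-.0141),-70,(.024,.012)),((.5614,-.0161),-70.1,(-.024,-.012)),((.5164,-.0174),-74.7,(.024,-.012))):
    if not fetch(c,np.radians(a),o):break
manip.command_gripper(.05)
manip.move_to([.3,-.45,.3],list(down(0)))
print(manip.get_time())
T,S=manip.camera("top"),manip.camera("side")
for n,c in(("top",T),("side",S)):pickle.dump(c,open(f"pics/{n}_e.pkl","wb"))
plate(T,S)
cv2.imwrite("pics/e.png",np.vstack([np.hstack([cv2.resize(T["image"][165:225,190:270,::-1],(400,300)),cv2.resize(T["image"][160:250,330:450,::-1],(400,300))]),
 np.hstack([cv2.resize(T["image"][236:320,205:317,::-1],(400,300)),cv2.resize(S["image"][390:480,290:410,::-1],(400,300))])]))
```

```text
grasp [ 0.4 -0.2 -0.4] [0.2 1.2 1.1] 0.010716765272912475 40.05254924297333
held 0.0103620923549195
40.0833
grasp [-0.1  0.2 -0.2] [-0.2 -0.1  0.2] 0.010761666947799793 39.81375217437744
held 0.010589833522284823
45.775
grasp [-0.2  0.5  0.7] [ 1.1  0.5 -0.8] 0.010377538113468775 39.768882393836975
held 0.010541086437560994
51.575
54.9667
ellipse ctr-> (486.2756042480469, 224.0777130126953) [ 0.5578 -0.3538] red [((np.float64(488.5), np.float64(222.9)), np.int32(167))]
 dark [((np.float64(473.0), np.float64(207.0)), np.int32(7), array([ 0.6021, -0.3221])), ((np.float64(487.8), np.float64(213.5)), np.int32(4), array([ 0.5858, -0.3594])), ((np.float64(484.5), np.float64(221.5)), np.int32(4), array([ 0.5646, -0.3499])), ((np.float64(506.8), np.float64(221.9)), np.int32(8), array([ 0.5647, -0.407 ])), ((np.float64(482.5), np.float64(226.5)), np.int32(4), array([ 0.5515, -0.3442])), ((np.float64(481.0), np.float64(232.3)), np.int32(6), array([ 0.5364, -0.3397])), ((np.float64(485.5), np.float64(234.8)), np.int32(4), array([ 0.5302, -0.3509])), ((np.float64(479.0), np.float64(242.5)), np.int32(10), array([ 0.51  , -0.3334]))]
ellipse ctr-> (371.97845458984375, 426.226318359375) [ 0.5568 -0.3569] red [((np.float64(372.6), np.float64(422.8)), np.int32(236))]
 dark [((np.float64(390.5), np.float64(408.5)), np.int32(4), array([ 0.6004, -0.3221])), ((np.float64(347.5), np.float64(416.0)), np.int32(6), array([ 0.5087, -0.3329])), ((np.float64(370.8), np.float64(428.3)), np.int32(67), array([ 0.5541, -0.3606])), ((np.float64(378.3), np.float64(451.0)), np.int32(7), array([ 0.5635, -0.4056]))]
```

View pics/e.png

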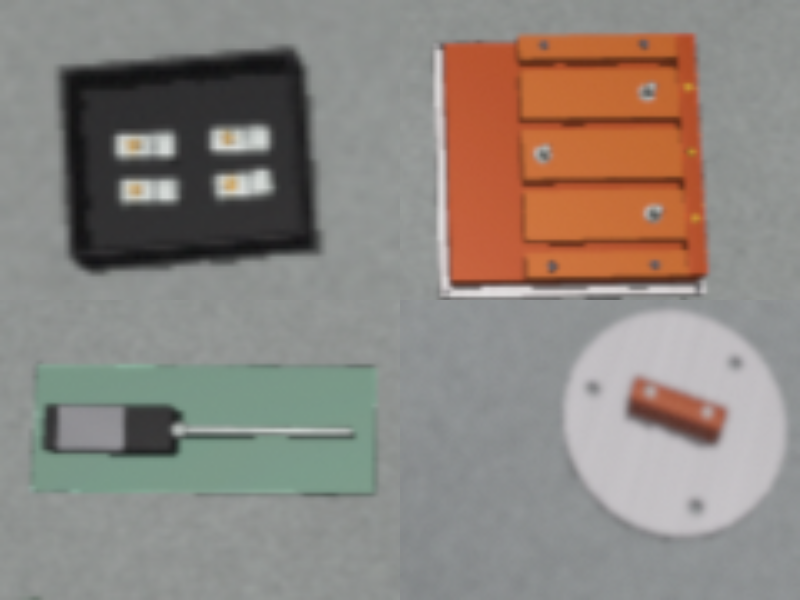

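The picture shows all four terminals in the tray at (115–270, 130–200), empty slots and the pick on its mat. The plate has been knocked to a new place, grip at about (488,223) in the top view, and has been re-measured. Now I fit it with force feedback.

```bash
cat > pl.py <<'E'
from meas import *
from rig import manip
C=np.array([.5582,-.3539]);PH=np.radians(-23.4);Z0=.0325
o1=list(down(PH));o2=list(down(FX[2]+np.radians(120)))
def at(u,d): # plate underside height u, fixture offset d
    return [*fp(*d),Z0+u]
def tryfit(d):
    manip.servo_line(at(.0735,d),o2,rate=.1);f0=np.array(manip.get_contact_force())
    for u in(.0715,.070,.0685,.0665,.064,.061):
        manip.servo_line(at(u,d),o2,rate=.04);f=np.array(manip.get_contact_force())-f0
        if f[2]>8 or np.linalg.norm(f)>15: print(np.round(d,4),"blocked",u,np.round(f,1));manip.servo_line(at(.0735,d),o2,rate=.06);return False
    print(np.round(d,4),"in",np.round(f,1));return True
E
python3 - <<'E'
from pl import *
manip.command_gripper(.045,100)
manip.move_to([*C,.10],o1);manip.servo_line([*C,Z0],o1,rate=.12);print(np.round(manip.get_contact_force(),1))
manip.command_gripper(0,100);print(manip.get_width(),manip.get_grip_force(),np.round(manip.get_contact_force(),1))
manip.servo_line([*C,.16],o1,rate=.15)
manip.move_to(at(.10,(0,0)),o2);print(np.round(manip.get_contact_force(),1),manip.get_time())
print(tryfit((0,0)),manip.get_time())
shot("g",[*fp(0,0),.06],60)
E
```

```text
[-0.5 -0.  -0.2]
0.014266699568662632 98.46516609191895 [-1.1  0.5  6.3]
[-0.3 -0.6 -3.9] 59.6417
[0 0] in [-0.6  0.1  0. ]
True 61.5583
top 334 159
side 315 264
```

View pics/g.png

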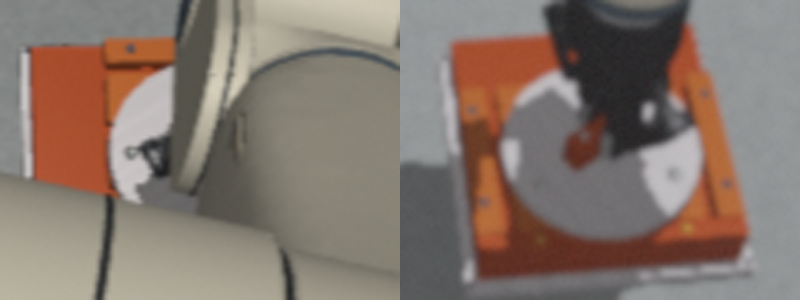

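It went in freely, with the studs showing in their holes at (675,172) and (540,183). I'll lower it to the seat, release and check.

Run:
```python
from pl import *
f0=np.array(manip.get_contact_force())
for u in(.058,.055,.0525,.0515,.0508,.0503,.0498,.0492):
    manip.servo_line(at(u,(0,0)),o2,rate=.04);f=np.array(manip.get_contact_force())-f0;print(u,np.round(f,1))
    if f[2]>6 or np.linalg.norm(f)>20:break
manip.command_gripper(.04);manip.hold(.2);print(np.round(manip.get_contact_force(),1))
manip.servo_line(at(.12,(0,0)),o2,rate=.15)
manip.command_gripper(0)
manip.move_to([.3,-.45,.3],list(down(0)));print(manip.get_time())
T,S=manip.camera("top"),manip.camera("side")
for n,c in(("top",T),("side",S)):pickle.dump(c,open(f"pics/{n}_f.pkl","wb"))
plate(T,S)
P=[T["image"][165:249,330:442,::-1],S["image"][268:352,318:430,::-1],T["image"][210:280,145:239,::-1],S["image"][140:194,282:354,::-1]]
P=[cv2.resize(p,(400,300),interpolation=cv2.INTER_CUBIC) for p in P];cv2.imwrite("pics/f.png",np.vstack([np.hstack(P[:2]),np.hstack(P[2:])]))
```

```text
0.058 [ 0.4  0.7 -0.6]
0.055 [-0.5  0.4  0.3]
0.0525 [ 1.2  0.1 -1.2]
0.0515 [-1.3  0.8  3.5]
0.0508 [-4.1  0.7 10.3]
[ 0.3  0.6 -0.9]
66.2667
ellipse ctr-> (394.0125732421875, 205.25875854492188) [ 0.6023 -0.1189] red [((np.float64(395.2), np.float64(203.3)), np.int32(176))]
 dark [((np.float64(403.8), np.float64(186.9)), np.int32(9), array([ 0.6519, -0.145 ])), ((np.float64(386.7), np.float64(197.5)), np.int32(6), array([ 0.6227, -0.1005])), ((np.float64(372.4), np.float64(205.2)), np.int32(5), array([ 0.6016, -0.0636])), ((np.float64(394.0), np.float64(209.5)), np.int32(4), array([ 0.5914, -0.1189])), ((np.float64(399.9), np.float64(214.8)), np.int32(11), array([ 0.5778, -0.1339])), ((np.float64(405.4), np.float64(223.2)), np.int32(5), array([ 0.5562, -0.1476]))]
ellipse ctr-> (374.8971862792969, 310.390869140625) [ 0.5982 -0.0812] red [((np.float64(375.2), np.float64(306.3)), np.int32(186))]
 dark [((np.float64(371.0), np.float64(290.5)), np.int32(6), array([ 0.596, -0.022])), ((np.float64(373.6), np.float64(311.7)), np.int32(63), array([ 0.5948, -0.0841])), ((np.float64(396.7), np.float64(318.1)), np.int32(9), array([ 0.648 , -0.1048])), ((np.float64(356.5), np.float64(321.0)), np.int32(8), array([ 0.5507, -0.1078]))]
```

View pics/f.png

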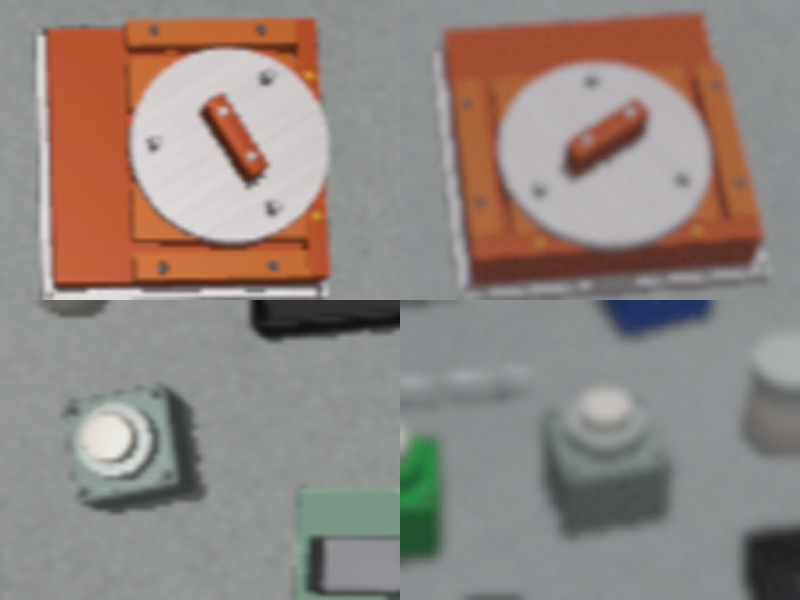

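The plate is flat with all three studs through it. The grey box with the white button at about (170.8,242.6) top and (318.9,158.9) side is the only match. I'll press it with closed fingers under force feedback.

Run:
```python
from meas import *
from rig import manip
T=pickle.load(open("pics/top_f.pkl","rb"));S=pickle.load(open("pics/side_f.pkl","rb"))
print("plate",tri(T,(394.0,205.26),S,(374.9,310.4)))
b,e=tri(T,(170.8,242.6),S,(318.9,158.9));print(b,e,manip.get_width())
o=list(down(np.pi/2+.7))
manip.move_to([b[0],b[1],.16],o);f0=np.array(manip.get_contact_force())
manip.servo_line([b[0],b[1],.098],o,rate=.12)
z=.098
while z>.070:
    f=np.array(manip.get_contact_force())-f0
    if f[2]>1.5: print(round(z,4),np.round(f,1))
    if f[2]>9: break
    z-=.001;manip.servo_line([b[0],b[1],z],o,rate=.03)
manip.hold(.3);print(manip.get_contact_force()-f0,manip.get_time())
manip.servo_line([b[0],b[1],.18],o,rate=.15)
manip.move_to([.3,-.45,.3],list(down(0)));manip.hold(.3);print(manip.get_time())
T,S=manip.camera("top"),manip.camera("side")
cv2.imwrite("pics/z.png",T["image"][:,:,::-1])
```

```text
plate (array([ 0.59021489, -0.11044845,  0.05508663]), np.float64(0.0002130554774880164))
[0.48710414 0.42630242 0.06118421] 0.0008699709300939582 -0.00012185864692984709
0.082 [-1.2  1.3  3.5]
0.081 [-0.5  0.7  3.1]
0.08 [-1.1  1.1  3.9]
0.079 [-0.   0.7  4.7]
0.078 [-0.3  1.4  4.5]
0.077 [-2.2 -0.9 12.6]
[-2.69098321 -1.64117786 11.26468237] 75.7583
80.0583
```

View pics/z.png

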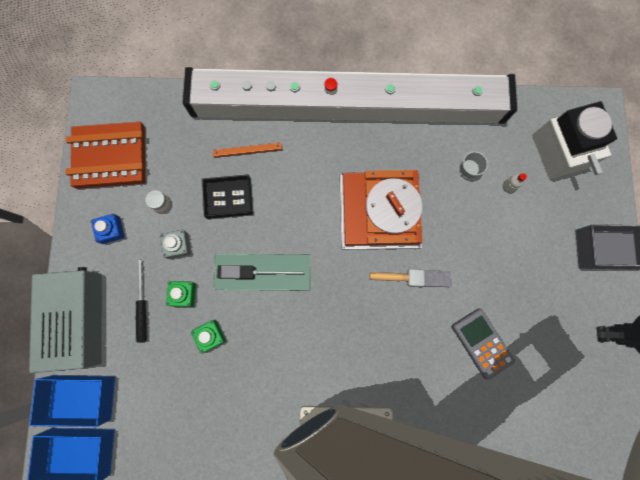

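The top view shows four terminals in the tray (228,197), the plate on its studs (394,205), the pick on its mat (262,272) and the bystanders in place. The button force rose over about 6 mm and then hit its stop, so it was pressed fully in.

```bash
python3 -c "
from rig import manip
print(manip.sign_off())"
```

```text
the job is handed in; nothing more can be done
None
```

The job is handed in at about 80 s: all four terminals are in the scrap tray, the plate is seated on its studs, the pick is back on its mat and the reset button was then pressed fully in.

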